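Set the vial rack's dividers with a hooked spacer

ROBOT

A 7-joint arm with a two-finger parallel gripper is mounted at the origin on the work surface. World frame = base frame: x ahead of the robot, y to its left, z up, the work surface at z = 0. Lengths are in m, angles in rad, forces in N, time in s.
With the tool pointing down it reaches from about 0.425 to 0.875 m from the base axis. Payload 4.7 kg.
Tool frame: the origin (TCP) lies on the centre line of the jaws, within the pads' length; the fingertips stand 14 mm ahead of it and the grasp point (between the pads) lies 5 mm behind it; z points along the fingers, y is the line along which they close (so a half turn about z gives the same grasp; the last joint's range is limited). The gripper opens to 87 mm and grips with 3 to 60 N. Pads are 19 mm wide; open, the fingers measure 117 mm over their backs; the gripper's body (75 mm by 190 mm) begins 51 mm behind the grasp point.
Start: joints at [-1.309, 0.321, -0.07, 1.45, 0.023, 1.371, -0.057], TCP at [0.159, 0.63, 0.237] pointing down, gripper open.
Joint ranges: [-2.86, 2.86], [-0.3, 2.09], [-1.38, 1.24], [0.06, 2.45], [-1.56, 4.7], [0.09, 2.05], [-2.69, 2.69]. Speed limits (rad/s): [2.57, 2.57, 3.14, 3.14, 3.14, 3.14, 3.14].

INTERFACE

Orientations are given as a rotation vector (axis times angle).
In Python, from bench import * gives the robot as it stands.
- The arm moves only by the shell command python3 -m jog 'ROWS' [FORCE]. ROWS is JSON, a list of rows, each an object of numbers: "claw": the finger opening in mm, from 0 to 87; "dx", "dy", "dz": the shift along the tool's x, y, z in mm; "spin": the turn about the tool's z in degrees. In form: [{"claw": .., "dx": .., "dy": .., "dz": .., "spin": ..}, ...]. A call has 1 to 20 rows; each row is the pose to reach, as a shift and turn from the pose commanded when the call began, along the tool's axes at that moment; what a row does not reach only later rows make up. A row lasts 1/12 s, in which the tool goes at most 41.7 mm and 7.16 degrees, less where a joint would pass 70% of its speed; a pose out of reach is approached as far as the arm can. A call with a gripper value outside its range is refused whole. The fingers move at their own pace and stop on an object; FORCE is the grip in N (left out, the last holds). Time passes only in rows, so rows that repeat a pose let the fingers close. It gives the time, the measured TCP pose, the force, the opening and the grip force at its end, in the units of the state.
- get_state(): the state, without advancing time (a new reading comes with each control period).
- get_image(name): name is "scene" or "top" or "wrist"; returns a dict with "frame" (384x512x3 uint8, red, green, blue), "depth" (384x512 float32, m along the optical axis (not along the pixel's ray), 0 where there is no reading), "K" (3x3 intrinsics, pixels), "distortion" ([k1, k2, p1, p2, k3] as OpenCV has them; the pictures are not rectified), "T" (4x4, takes a point from camera to world coordinates); the wrist camera has in their place "mount" (4x4, takes a point from camera to tool coordinates, whose origin is the TCP and whose axes are the flange's). Camera axes: x right, y down, z forward; pixel columns grow to the right and rows downward; lengths in m; the calibration is good to about 2 mm. A picture is of the moment at which its call begins: read the wrist's pose just before it.
- close_job(): hands the job in; it is judged then, once.
The state is a dict: "time": time; "joint_positions": joint angles; "qd": joint speeds; "joint_torque": joint torques, N m; "position": TCP position; "tool_rot": TCP orientation; "ft_force": force on the tool from outside, world axes, zero at the start; "torque": the same for the moment, N m; "grip_width": opening from 0.0 (shut) to 1.0 (fully open); "grip_force": force on a finger pad.
Only numpy, scipy, OpenCV 4.12 (cv2) and the standard library are available. Lean on these libraries where they do the work, as an engineer would, in place of code of your own. Each camera call takes 0.05 s, during which the arm holds its last target. There are 200 camera calls.

TASK

Pick up the grey hooked spacer and use it to set the vial rack's three sliding dividers to equal gaps, beginning at the clamped end plate: hook each divider in turn and draw it gently towards the end plate until the spacer's block just bears snugly on the end plate or on the divider set before, keep it lightly pressed there for a moment without shoving that one along, then step on to the next. Finally stand the spacer upright on the middle of the black mat again and let go; never press hard on the rack, and leave the jars and the beaker where they are.

Things in the scene. Friction and masses are not known exactly. Their poses are not given: they have to be found in the camera images.
- row_start (a point): vial rack: fixed aluminium bed 100 by 320 by 20 mm high with a dark steel end plate clamped fast near one end (60 mm wide, 10 thick, 40 tall) and three sliding dividers like it. Point: 20 mm above the bed (40 above the bench), 30 mm in from that end of the bed; the end plate's inner face is somewhere within 12 mm of it along the row, to be found by touch. y points along the row to the dividers, x across, z up
- divider1_mid (a point): first divider, the one nearest the end plate: upright dark steel plate on the rack's bed, 60 mm (x, across the row) by 10 mm thick (y, along the row) by 40 mm tall. It only slides along the row, stiffly: it takes about 6 N to move and stays where it is left. Point: centre of the plate, 20 mm above the bed; axes as row_start
- divider2_mid (a point): second divider: as the first. Point: centre of the plate
- divider3_mid (a point): third divider, the farthest from the end plate: as the first. Point: centre of the plate
- spacer_handle (a point): grey plastic hooked spacer, 90 mm tall, about 140 g, loose, standing upright on the black mat. Handle on top: 34 mm (x) by 24 mm (y) by 46 mm tall, gripped on its two y faces. Point: centre of the handle, 67 mm above the foot; z up. Below the handle is a crossbar, 30 mm in x and 58 mm in y (from y = -29 to +29 mm), its underside 34 mm above the foot
- spacer_slot (a point): from the spacer's crossbar hang, down to the foot, a thick block (y = -29 to +3 mm from the handle's centre) and a thin hook leg (y = +21 to +29 mm); the 18 mm slot between them, open below, goes over a 10 mm divider from above. Point: middle of the slot, 12 mm in y from the handle's centre and 18 mm above the foot. Axes as spacer_handle
- spacer_block_face (a point): middle of the block's outer face (y = -29 mm, 18 mm above the foot). In use the spacer's y points the same way as the rack's y: this face looks to the end plate and the hook leg is behind the divider. With the leg drawn against the divider's far side and this face bearing on the plate before it, the clear gap is 40 mm
- mat: black rubber mat, 140 mm square, 4 mm thick, fixed to the bench, where the spacer stands. Origin: centre of its underside, on the bench
- jar_a: bystander: jar with a red lid, 60 mm across, 70 mm tall. Origin: centre of its underside
- jar_b: bystander: amber jar with an orange lid, 52 mm across, 85 mm tall. Origin: centre of its underside
- beaker: bystander: open glass beaker, 80 mm across, 90 mm tall. Origin: centre of its underside
Mind the look-alikes: they are no part of the job. Of the things that look like the part that bears spacer_handle, the largest one is meant.

How it is judged:
By the outcome, as a careful person would: the job done as asked, in the order asked, and still so for the second after the job is handed in, with the robot touching nothing.
It also fails if it takes over 72 s, if anything falls off the work surface, if the arm or the gripper's body presses on something with over 40 N, if the wrist force passes 120 N, or if a joint passes its speed limit or range.

## Working session

There is one attempt and no reset: what is moved stays moved. The work goes in short steps, Python scripts to look and compute and a shell command to move; the robot and the scene stay as the last step left them, time stands still between calls to the robot, and variables do not carry over. Pictures are saved under pics/ and viewed, at most 10 in all, crops included, and the job is handed in when it is done.

```bash
mkdir -p pics; ls; python3 - <<'E'
from bench import *
import cv2,numpy as np,pickle
s=get_state();print({k:np.round(v,3) for k,v in s.items()})
a=get_image("scene");b=get_image("top")
pickle.dump((a,b),open('im0.pkl','wb'))
cv2.imwrite('pics/a.png',cv2.resize(np.vstack([a['frame'],b['frame']])[:,:,::-1],None,fx=0.78,fy=0.78))
cv2.imwrite('pics/top.png',cv2.resize(b['frame'][:,:,::-1],(800,600)))
cv2.imwrite('pics/scene.png',cv2.resize(a['frame'][:,:,::-1],(800,600)))
print(b['T'].round(3),a['T'].round(3),b['K'],b['distortion'])
E
```

```text
pics
{'time': np.float64(0.0), 'joint_positions': array([-1.309,  0.322, -0.07 ,  1.452,  0.023,  1.371, -0.057]), 'qd': array([ 0.001, -0.   ,  0.001,  0.   ,  0.   ,  0.001, -0.   ]), 'joint_torque': array([ 1.0000e-03, -4.9130e+01, -4.0300e-01, -3.1252e+01, -6.4000e-02,
        4.4000e-02,  0.0000e+00]), 'position': array([0.159, 0.63 , 0.235]), 'tool_rot': array([-3.880e-01, -3.117e+00,  3.000e-03]), 'ft_force': array([ 0.278,  0.325, -0.282]), 'torque': array([-0.01 ,  0.021, -0.067]), 'grip_force': np.float64(0.0), 'grip_width': np.float64(1.001)}
[[ 2.00e-03 -9.82e-01  1.90e-01  3.00e-01]
 [-1.00e+00  1.00e-03  1.50e-02  1.20e-02]
 [-1.50e-02 -1.90e-01 -9.82e-01  1.71e+00]
 [ 0.00e+00  0.00e+00  0.00e+00  1.00e+00]] [[ 0.153  0.657 -0.739  1.336]
 [ 0.988 -0.114  0.103 -0.077]
 [-0.017 -0.746 -0.666  0.709]
 [ 0.     0.     0.     1.   ]] [[495.98503067   0.         249.37313544]
 [  0.         495.98503067 195.36636996]
 [  0.           0.           1.        ]] [-0.04864198  0.          0.          0.          0.        ]
```

View pics/top.png

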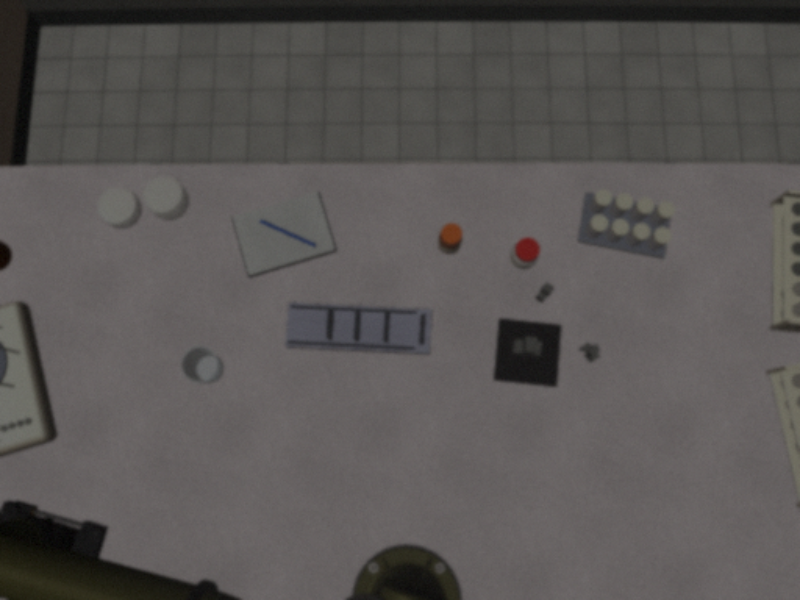

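View pics/scene.png

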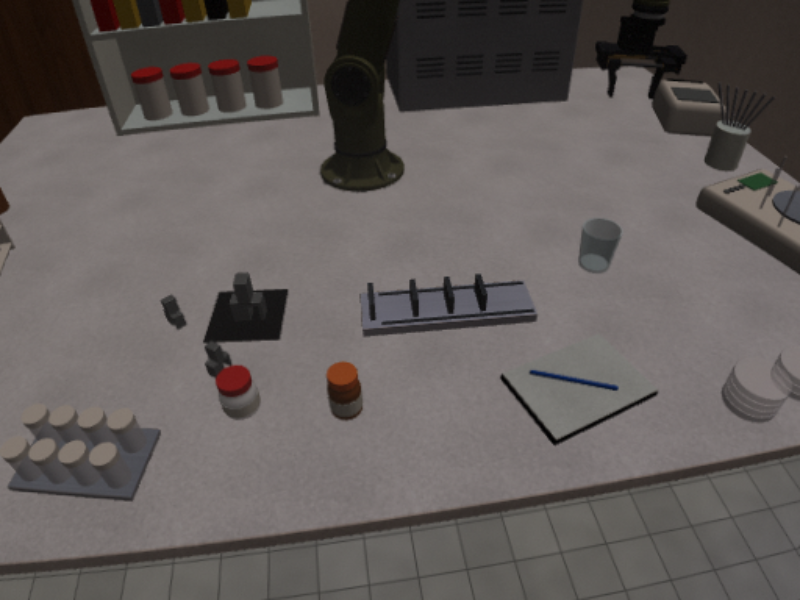

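Top view (800 px scale): the candidates for the spacer are the one on the mat (528,345) and two smaller look-alikes at (545,292) and (590,352). The largest one, on the mat, is the one meant. The rack runs from (290,325) to (430,330), with the end plate at (422,328) and the dividers at about 387, 357 and 330.

```bash
cat > h.py <<'E'
import cv2,numpy as np
def ray(im,uv,T=None):
    T=im['T'] if T is None else T
    p=cv2.undistortPoints(np.array(uv,float).reshape(-1,1,2),im['K'],np.array(im['distortion'],float)).reshape(-1,2)
    d=np.c_[p,np.ones(len(p))]@T[:3,:3].T
    return T[:3,3],d
def onz(im,uv,z,T=None):
    o,d=ray(im,uv,T); return o+d*((z-o[2])/d[:,2])[:,None]
def cloud(im,T=None):
    h,w=im['depth'].shape; v,u=np.mgrid[:h,:w]
    T=im['T'] if T is None else T
    o,d=ray(im,np.stack([u,v],-1).reshape(-1,2),T)
    return (o+d*im['depth'].reshape(-1,1)).reshape(h,w,3)
def wT(im,s):
    T=np.eye(4);T[:3,:3]=cv2.Rodrigues(np.array(s['tool_rot'],float))[0];T[:3,3]=s['position'];return T@im['mount']
def totool(s,d):  # world vector -> tool axes, mm
    return cv2.Rodrigues(np.array(s['tool_rot'],float))[0].T@np.array(d)*1000
E
python3 - <<'E'
import pickle,cv2,numpy as np
from h import *
a,b=pickle.load(open('im0.pkl','rb'))
f=.64
c1=cv2.resize(b['frame'][195:255,305:395,::-1],(800,533))[:, :]
c2=cv2.resize(a['frame'][165:255,90:210,::-1],(800,600))
cv2.imwrite('pics/c.png',np.vstack([cv2.resize(c1,(450,300)),cv2.resize(c2,(450,300))]))
C=cloud(b)
# mat
g=b['frame'].astype(int).max(2)
m=(g<45)&(C[...,0]>.3)&(C[...,0]<.75)&(C[...,1]<0)&(C[...,1]>-.45)&(C[...,2]<.03)
m=cv2.morphologyEx(m.astype('uint8'),cv2.MORPH_OPEN,np.ones((3,3)))
cs,_=cv2.findContours(m,cv2.RETR_EXTERNAL,2);c=max(cs,key=cv2.contourArea)
box=cv2.boxPoints(cv2.minAreaRect(c));P=onz(b,box,.004);print('mat',P.round(3),P.mean(0))
# spacer top by depth
for n,im in(('top',b),('scene',a)):
    D=cloud(im);k=(D[...,2]>.03)&(D[...,2]<.12)&(abs(D[...,0]-P.mean(0)[0])<.06)&(abs(D[...,1]-P.mean(0)[1])<.06)
    q=D[k];print(n,len(q),q.min(0),q.max(0))
    t=q[q[:,2]>q[:,2].max()-.012];print('handle',t.mean(0),len(t))
    kk=k&(D[...,2]>.03);
    print(cv2.minAreaRect((q[:,:2]*1000).astype(np.float32)))
# rack
R=cloud(b);k=(abs(R[...,2]-.02)<.008)&(R[...,0]>.35)&(R[...,0]<.7)&(abs(R[...,1]-.1)<.25)
hs=b['frame'].astype(int);k&=(hs[...,2]-hs[...,0]>4)
cs,_=cv2.findContours(cv2.morphologyEx(k.astype('uint8'),cv2.MORPH_CLOSE,np.ones((7,7))),cv2.RETR_EXTERNAL,2);c=max(cs,key=cv2.contourArea)
r=cv2.minAreaRect(c);print(r,onz(b,cv2.boxPoints(r),.02).round(4))
E
```

```text
mat [[ 0.465 -0.193  0.004]
 [ 0.599 -0.209  0.004]
 [ 0.585 -0.344  0.004]
 [ 0.452 -0.326  0.004]] [ 0.52511559 -0.26787148  0.004     ]
top 190 [ 0.512178  -0.2910239  0.0306384] [ 0.54811554 -0.23150713  0.1034425 ]
handle [ 0.52937991 -0.26103545  0.09502302] 56
((530.2606201171875, -261.2660827636719), (59.6229248046875, 35.82176208496094), 88.49971771240234)
scene 375 [ 0.51756642 -0.29371234  0.03021029] [ 0.55525504 -0.23129116  0.09657751]
handle [ 0.53805535 -0.26148951  0.09210906] 97
((535.7745361328125, -262.5587463378906), (59.988685607910156, 38.01578140258789), 82.91322326660156)
((229.12344360351562, 209.5311737060547), (91.58558654785156, 27.615503311157227), 2.8624050617218018) [[ 0.5375  0.2666  0.02  ]
 [ 0.6344  0.2645  0.02  ]
 [ 0.618  -0.0537  0.02  ]
 [ 0.5217 -0.0483  0.02  ]]
```

View pics/c.png

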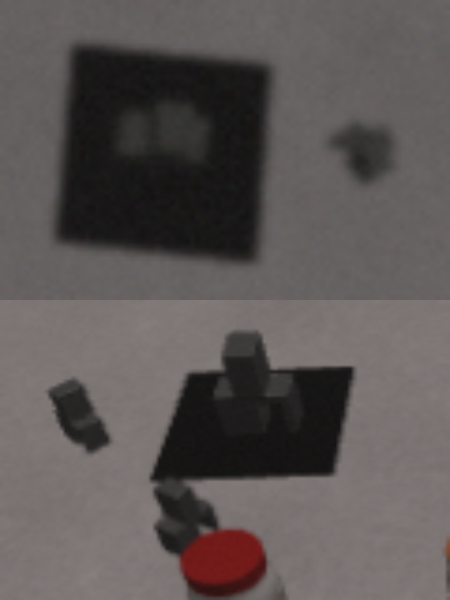

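The crop shows the mat spacer with its block on the left (−y) and hook leg on the right (+y), so its axes nearly match the rack's. Next I move above the rack and look.

```bash
python3 -m jog '[{"dx":-509,"dy":-418,"dz":-90,"spin":-11},{"dx":-509,"dy":-418,"dz":-90,"spin":-11},{"dx":-509,"dy":-418,"dz":-90,"spin":-11},{"dx":-509,"dy":-418,"dz":-90,"spin":-11},{"dx":-509,"dy":-418,"dz":-90,"spin":-11},{"dx":-509,"dy":-418,"dz":-90,"spin":-11},{"dx":-509,"dy":-418,"dz":-90,"spin":-11},{"dx":-509,"dy":-418,"dz":-90,"spin":-11},{"dx":-509,"dy":-418,"dz":-90,"spin":-11},{"dx":-509,"dy":-418,"dz":-90,"spin":-11},{"dx":-509,"dy":-418,"dz":-90,"spin":-11},{"dx":-509,"dy":-418,"dz":-90,"spin":-11},{"dx":-509,"dy":-418,"dz":-90,"spin":-11},{"dx":-509,"dy":-418,"dz":-90,"spin":-11},{"dx":-509,"dy":-418,"dz":-90,"spin":-11},{"dx":-509,"dy":-418,"dz":-90,"spin":-11},{"dx":-509,"dy":-418,"dz":-90,"spin":-11},{"dx":-509,"dy":-418,"dz":-90,"spin":-11},{"dx":-509,"dy":-418,"dz":-90,"spin":-11}]' 30
cat > look.py <<'E'
import sys,pickle,cv2,numpy as np
from bench import *
from h import *
s=get_state();im=get_image('wrist');T=wT(im,s)
pickle.dump((s,im),open(sys.argv[1]+'.pkl','wb'))
cv2.imwrite('pics/%s.png'%sys.argv[1],im['frame'][:,:,::-1])
C=cloud(im,T);q=C[im['depth']>0]
print(s['position'].round(4),s['tool_rot'].round(3),s['ft_force'].round(2));print(im['mount'].round(3));print(q.min(0),q.max(0))
E
python3 look.py w1
```

```text
[0.1593 0.6297 0.2356] [-3.880e-01 -3.117e+00  3.000e-03] [-0.86 -0.2  -1.08]
[[-0.001 -0.967 -0.256  0.07 ]
 [ 1.    -0.    -0.001  0.   ]
 [ 0.    -0.256  0.967 -0.148]
 [ 0.     0.     0.     1.   ]]
[-0.13733962  0.23019275 -0.00343935] [0.58124518 1.00259039 0.3451702 ]$[0]: bad value
```

View pics/w1.png

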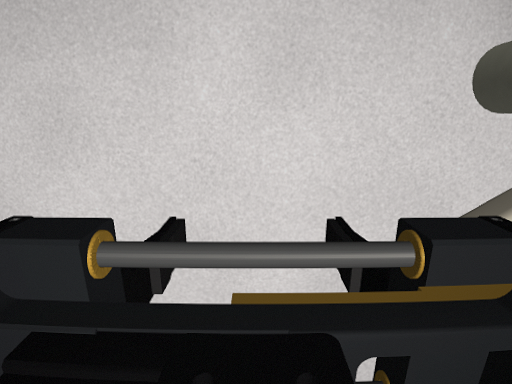

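The wrist view shows only bench, with the gripper filling rows below 215. The move was refused because each row must include the claw value.

```bash
python3 -m jog '[{"claw":87,"dx":-567,"dy":-403,"dz":-90,"spin":-11},{"claw":87,"dx":-567,"dy":-403,"dz":-90,"spin":-11},{"claw":87,"dx":-567,"dy":-403,"dz":-90,"spin":-11},{"claw":87,"dx":-567,"dy":-403,"dz":-90,"spin":-11},{"claw":87,"dx":-567,"dy":-403,"dz":-90,"spin":-11},{"claw":87,"dx":-567,"dy":-403,"dz":-90,"spin":-11},{"claw":87,"dx":-567,"dy":-403,"dz":-90,"spin":-11},{"claw":87,"dx":-567,"dy":-403,"dz":-90,"spin":-11},{"claw":87,"dx":-567,"dy":-403,"dz":-90,"spin":-11},{"claw":87,"dx":-567,"dy":-403,"dz":-90,"spin":-11},{"claw":87,"dx":-567,"dy":-403,"dz":-90,"spin":-11},{"claw":87,"dx":-567,"dy":-403,"dz":-90,"spin":-11},{"claw":87,"dx":-567,"dy":-403,"dz":-90,"spin":-11},{"claw":87,"dx":-567,"dy":-403,"dz":-90,"spin":-11},{"claw":87,"dx":-567,"dy":-403,"dz":-90,"spin":-11},{"claw":87,"dx":-567,"dy":-403,"dz":-90,"spin":-11},{"claw":87,"dx":-567,"dy":-403,"dz":-90,"spin":-11},{"claw":87,"dx":-567,"dy":-403,"dz":-90,"spin":-11},{"claw":87,"dx":-567,"dy":-403,"dz":-90,"spin":-11},{"claw":87,"dx":-567,"dy":-403,"dz":-90,"spin":-11}]' 30
python3 look.py w2
```

```text
time: 1.82
position: [0.6099, 0.1012, 0.3259]
tool_rot: [-0.087, -3.139, -0.001]
ft_force: [-0.7, 1.4, -0.1]
grip_width: 0.997
grip_force: 0.0
[0.6099 0.1012 0.3259] [-8.700e-02 -3.139e+00 -1.000e-03] [-0.67  1.41 -0.06]
[[-0.001 -0.967 -0.256  0.07 ]
 [ 1.    -0.001 -0.     0.   ]
 [ 0.    -0.256  0.967 -0.148]
 [ 0.     0.     0.     1.   ]]
[ 0.32856281 -0.38583935 -0.70279889] [1.81499233 0.6761454  0.43543619]
```

View pics/w2.png

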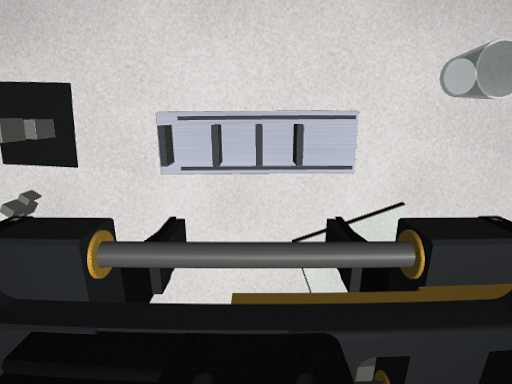

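The rack spans columns 157–358 and rows 110–174. The end plate is at column 165 and the dividers at 216, 259 and 298; the mat is at the left.

```bash
cat > rack.py <<'E'
import pickle,cv2,numpy as np,sys
from h import *
s,im=pickle.load(open(sys.argv[1]+'.pkl','rb'));T=wT(im,s);C=cloud(im,T)
f=im['frame'].astype(int)
k=((f[...,2]-f[...,0])>10).astype('uint8');k[200:]=0
k=cv2.morphologyEx(k,cv2.MORPH_CLOSE,np.ones((25,25)))
cs,_=cv2.findContours(k,cv2.RETR_EXTERNAL,2);c=max(cs,key=cv2.contourArea)
r=cv2.minAreaRect(c);B=onz(im,cv2.boxPoints(r),.02,T);print(B.round(4));cen=B.mean(0)
e=[B[1]-B[0],B[2]-B[1]];print([np.linalg.norm(x) for x in e])
y=max(e,key=np.linalg.norm);y=y*np.sign(y[1]);y/=np.linalg.norm(y);x=np.array([y[1],-y[0],0])
print('cen',cen.round(4),'yaw of row y',np.degrees(np.arctan2(y[1],y[0])))
L=(C-cen)@np.array([x,y,[0,0,1]]).T
print('bed z',np.median(C[...,2][(abs(L[...,0])<.02)&(abs(L[...,1])<.15)]))
k=(C[...,2]>.052)&(C[...,2]<.07)&(abs(L[...,0])<.035)&(abs(L[...,1])<.17)
n,lab,st,_=cv2.connectedComponentsWithStats(k.astype('uint8'))
for i in range(1,n):
    q=L[lab==i]
    if len(q)>20: print(len(q),'y',np.percentile(q[:,1],[3,50,97]).round(4),'x',np.percentile(q[:,0],[3,97]).round(4),'z',np.median(q[:,2]+.02).round(4))
E
python3 rack.py w2; python3 - <<'E'
import pickle
from h import *
s,im=pickle.load(open('w2.pkl','rb'))
print(totool(s,[.56-.61,-.262-.1012,-.04]),cv2.Rodrigues(s['tool_rot'])[0].round(3))
E
```

```text
[[ 0.5228 -0.05    0.02  ]
 [ 0.5383  0.2665  0.02  ]
 [ 0.6364  0.2702  0.02  ]
 [ 0.6201 -0.0629  0.02  ]]
[np.float64(0.3168817358162341), np.float64(0.0981740106804513)]
cen [0.5794 0.106  0.02  ] yaw of row y 87.18876444571993
bed z 0.4146188226171387
323 y [-0.1442 -0.1388 -0.1346] x [-0.0286  0.0285] z 0.0599
313 y [-0.0669 -0.0615 -0.0572] x [-0.0276  0.0291] z 0.0603
286 y [-0.0021  0.0024  0.0068] x [-0.027   0.0283] z 0.0604
310 y [0.0569 0.0613 0.0664] x [-0.0281  0.0286] z 0.0601
[  29.76621692 -365.43408011   39.82644123] [[-0.998  0.055 -0.001]
 [ 0.055  0.998  0.001]
 [ 0.001  0.001 -1.   ]]
```

```bash
python3 -m jog '[{"claw":87,"dx":30,"dy":-365,"dz":40},{"claw":87,"dx":30,"dy":-365,"dz":40},{"claw":87,"dx":30,"dy":-365,"dz":40},{"claw":87,"dx":30,"dy":-365,"dz":40},{"claw":87,"dx":30,"dy":-365,"dz":40},{"claw":87,"dx":30,"dy":-365,"dz":40},{"claw":87,"dx":30,"dy":-365,"dz":40},{"claw":87,"dx":30,"dy":-365,"dz":40},{"claw":87,"dx":30,"dy":-365,"dz":40},{"claw":87,"dx":30,"dy":-365,"dz":40},{"claw":87,"dx":30,"dy":-365,"dz":40},{"claw":87,"dx":30,"dy":-365,"dz":40}]' 30
python3 look.py w3
cat > sp.py <<'E'
import pickle,sys
from h import *
s,im=pickle.load(open(sys.argv[1]+'.pkl','rb'));T=wT(im,s);C=cloud(im,T)
near=(abs(C[...,0]-.53)<.06)&(abs(C[...,1]+.262)<.06)
m=near&(C[...,2]>.084)&(C[...,2]<.105);q=C[m]
print(len(q),np.median(q[:,2]),'handle top',cv2.minAreaRect((q[:,:2]*1000).astype(np.float32)))
m=near&(C[...,2]>.042)&(C[...,2]<.06);q=C[m]
print(len(q),'bar',np.median(q,0),cv2.minAreaRect((q[:,:2]*1000).astype(np.float32)),q.min(0),q.max(0))
g=im['frame'].max(2);k=((g<50)&(abs(C[...,0]-.53)<.12)&(abs(C[...,1]+.262)<.12)&(C[...,2]<.02)).astype('uint8')
k=cv2.morphologyEx(k,cv2.MORPH_OPEN,np.ones((5,5)))
cs,_=cv2.findContours(k,cv2.RETR_EXTERNAL,2);r=cv2.minAreaRect(cv2.convexHull(max(cs,key=cv2.contourArea)));P=onz(im,cv2.boxPoints(r),.004,T)
print('mat',P.round(4),P.mean(0))
E
python3 sp.py w3
```

```text
[0.6095 0.1021 0.326 ] [-8.400e-02 -3.139e+00 -1.000e-03] [-0.    0.51  0.66]
[[-0.001 -0.967 -0.256  0.07 ]
 [ 1.    -0.001 -0.     0.   ]
 [ 0.    -0.256  0.967 -0.148]
 [ 0.     0.     0.     1.   ]]
[ 0.32861112 -0.3850851  -0.70715196] [1.81354709 0.68197694 0.43552287]
138 0.08896901633714491 handle top ((533.9397583007812, -250.3023681640625), (4.884212493896484, 32.65563201904297), 80.46253967285156)
397 bar [ 0.5341514  -0.24505174  0.04853506] ((532.639892578125, -247.56570434570312), (31.466272354125977, 35.006900787353516), 86.99659729003906) [ 0.51434785 -0.26236077  0.04204938] [ 0.55027348 -0.23122526  0.05989068]
mat [[ 0.4537 -0.313   0.004 ]
 [ 0.4658 -0.1797  0.004 ]
 [ 0.6018 -0.2073  0.004 ]
 [ 0.5928 -0.3504  0.004 ]] [ 0.5285048  -0.26258767  0.004     ]$[0]: bad value
```

View pics/w3.png

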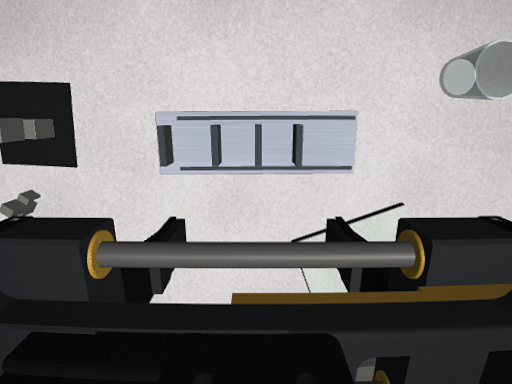

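The picture is unchanged, so the move was refused: every key, spin included, has to be in each row.

```bash
python3 -m jog '[{"claw":87,"dx":30,"dy":-365,"dz":40,"spin":0},{"claw":87,"dx":30,"dy":-365,"dz":40,"spin":0},{"claw":87,"dx":30,"dy":-365,"dz":40,"spin":0},{"claw":87,"dx":30,"dy":-365,"dz":40,"spin":0},{"claw":87,"dx":30,"dy":-365,"dz":40,"spin":0},{"claw":87,"dx":30,"dy":-365,"dz":40,"spin":0},{"claw":87,"dx":30,"dy":-365,"dz":40,"spin":0},{"claw":87,"dx":30,"dy":-365,"dz":40,"spin":0},{"claw":87,"dx":30,"dy":-365,"dz":40,"spin":0},{"claw":87,"dx":30,"dy":-365,"dz":40,"spin":0},{"claw":87,"dx":30,"dy":-365,"dz":40,"spin":0},{"claw":87,"dx":30,"dy":-365,"dz":40,"spin":0},{"claw":87,"dx":30,"dy":-365,"dz":40,"spin":0}]' 30
python3 look.py w4;python3 sp.py w4
```

```text
time: 3.0
position: [0.5611, -0.2594, 0.2865]
tool_rot: [0.081, 3.14, 0.003]
ft_force: [-0.3, -0.4, -0.4]
grip_width: 1.0
grip_force: 0.0
[ 0.5611 -0.2594  0.2865] [8.10e-02 3.14e+00 3.00e-03] [-0.28 -0.35 -0.36]
[[-0.001 -0.967 -0.256  0.07 ]
 [ 1.    -0.001 -0.     0.   ]
 [ 0.    -0.256  0.967 -0.148]
 [ 0.     0.     0.     1.   ]]
[ 0.29922597 -0.70408764 -0.74853798] [1.81200412 0.31989942 0.39589035]
565 0.09415102057909719 handle top ((532.7059326171875, -261.86322021484375), (23.953319549560547, 33.96327590942383), 84.04286193847656)
516 bar [ 0.53222303 -0.24926443  0.04837004] ((531.7556762695312, -261.75), (58.16909408569336, 32.05108642578125), 83.84932708740234) [ 0.51500597 -0.291927    0.04207634] [ 0.55016791 -0.23159216  0.05843538]
mat [[ 0.5865 -0.3498  0.004 ]
 [ 0.4513 -0.3282  0.004 ]
 [ 0.4663 -0.1937  0.004 ]
 [ 0.6033 -0.2049  0.004 ]] [ 0.52684399 -0.26916128  0.004     ]
```

View pics/w4.png

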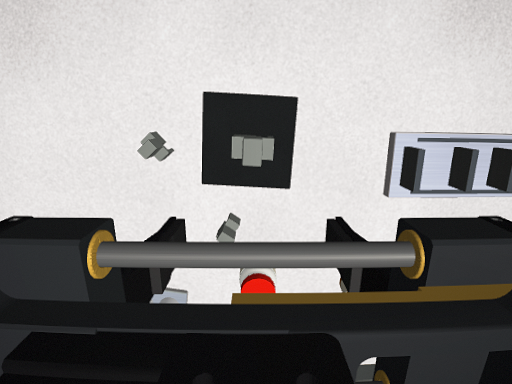

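Spacer confirmed: handle top at (253,150) px, measured 24×34 mm with its top at z=0.094, yaw 84°. Now the grasp.

```bash
python3 -m jog '[{"claw":87,"dx":28,"dy":-4,"dz":40,"spin":3},{"claw":87,"dx":28,"dy":-4,"dz":80,"spin":3},{"claw":87,"dx":28,"dy":-4,"dz":120,"spin":3},{"claw":87,"dx":28,"dy":-4,"dz":150,"spin":3},{"claw":87,"dx":28,"dy":-4,"dz":180,"spin":3},{"claw":87,"dx":28,"dy":-4,"dz":200,"spin":3},{"claw":87,"dx":28,"dy":-4,"dz":215,"spin":3},{"claw":87,"dx":28,"dy":-4,"dz":220,"spin":3},{"claw":87,"dx":28,"dy":-4,"dz":220,"spin":3},{"claw":45,"dx":28,"dy":-4,"dz":220,"spin":3},{"claw":30,"dx":28,"dy":-4,"dz":220,"spin":3},{"claw":30,"dx":28,"dy":-4,"dz":220,"spin":3},{"claw":30,"dx":28,"dy":-4,"dz":220,"spin":3},{"claw":15,"dx":28,"dy":-4,"dz":220,"spin":3},{"claw":15,"dx":28,"dy":-4,"dz":220,"spin":3},{"claw":15,"dx":28,"dy":-4,"dz":220,"spin":3},{"claw":15,"dx":28,"dy":-4,"dz":220,"spin":3},{"claw":15,"dx":28,"dy":-4,"dz":220,"spin":3},{"claw":15,"dx":28,"dy":-4,"dz":220,"spin":3}]' 30
```

```text
time: 4.63
position: [0.5318, -0.2647, 0.0665]
tool_rot: [-0.17, -3.137, -0.0]
ft_force: [0.6, 1.1, 1.4]
grip_width: 0.328
grip_force: 0.9
```

```bash
python3 -m jog '[{"claw":15,"dx":0,"dy":0,"dz":0,"spin":0},{"claw":15,"dx":0,"dy":0,"dz":0,"spin":0},{"claw":15,"dx":0,"dy":0,"dz":0,"spin":0},{"claw":15,"dx":0,"dy":0,"dz":0,"spin":0},{"claw":15,"dx":0,"dy":0,"dz":0,"spin":0},{"claw":15,"dx":0,"dy":0,"dz":0,"spin":0},{"claw":15,"dx":0,"dy":0,"dz":0,"spin":0},{"claw":15,"dx":0,"dy":0,"dz":0,"spin":0}]' 30
```

```text
time: 5.3
position: [0.5316, -0.2649, 0.0664]
tool_rot: [-0.17, -3.137, 0.0]
ft_force: [0.3, 0.0, -0.9]
grip_width: 0.277
grip_force: 30.0
```

```bash
python3 -m jog '[{"claw":15,"dx":0,"dy":0,"dz":-15,"spin":0},{"claw":15,"dx":0,"dy":0,"dz":-45,"spin":0},{"claw":15,"dx":0,"dy":0,"dz":-85,"spin":0},{"claw":15,"dx":-2,"dy":30,"dz":-105,"spin":-1},{"claw":15,"dx":-4,"dy":65,"dz":-105,"spin":-2},{"claw":15,"dx":-6,"dy":105,"dz":-105,"spin":-3.3},{"claw":15,"dx":-8,"dy":145,"dz":-105,"spin":-3.3},{"claw":15,"dx":-10,"dy":185,"dz":-105,"spin":-3.3},{"claw":15,"dx":-11,"dy":225,"dz":-105,"spin":-3.3},{"claw":15,"dx":-12,"dy":260,"dz":-105,"spin":-3.3},{"claw":15,"dx":-12,"dy":285,"dz":-105,"spin":-3.3},{"claw":15,"dx":-12,"dy":298,"dz":-105,"spin":-3.3},{"claw":15,"dx":-12,"dy":300,"dz":-105,"spin":-3.3},{"claw":15,"dx":-12,"dy":300,"dz":-105,"spin":-3.3},{"claw":15,"dx":-12,"dy":300,"dz":-105,"spin":-3.3}]' 30
python3 look.py w5; python3 rack.py w5; python3 - <<'E'
from bench import *
import cv2,numpy as np,pickle
a=get_image('scene');pickle.dump(a,open('s5.pkl','rb' if 0 else 'wb'))
w=cv2.imread('pics/w5.png')
c=cv2.resize(a['frame'][120:220,200:370,::-1],(512,301))
cv2.imwrite('pics/v5.png',np.vstack([w[:260],c]))
E
```

```text
time: 6.55
position: [0.576, 0.0292, 0.1715]
tool_rot: [-0.084, -3.14, 0.003]
ft_force: [-0.5, -0.7, -1.7]
grip_width: 0.273
grip_force: 30.0
[0.576  0.0292 0.1715] [-8.40e-02 -3.14e+00  3.00e-03] [-0.48 -0.68 -1.69]
[[-0.001 -0.967 -0.256  0.07 ]
 [ 1.    -0.001 -0.     0.   ]
 [ 0.    -0.256  0.967 -0.148]
 [ 0.     0.     0.     1.   ]]
[ 0.36296389 -0.29983574 -0.00349856] [0.89869038 0.35127811 0.28114901]
[[ 0.5229 -0.05    0.02  ]
 [ 0.5382  0.2652  0.02  ]
 [ 0.6078  0.2749  0.02  ]
 [ 0.5896 -0.0582  0.02  ]]
[np.float64(0.3155819337131416), np.float64(0.07027211348875774)]
cen [0.5646 0.108  0.02  ] yaw of row y 87.21317826632307
bed z 0.25644336903604814
618 y [-0.1462 -0.1408 -0.1365] x [-0.0137  0.0334] z 0.0601
490 y [-0.0683 -0.0636 -0.0587] x [-0.014   0.0267] z 0.0602
590 y [-0.0045 -0.0008  0.0046] x [-0.0139  0.0333] z 0.0599
689 y [0.0548 0.0579 0.0644] x [-0.0137  0.0336] z 0.0598
```

View pics/v5.png

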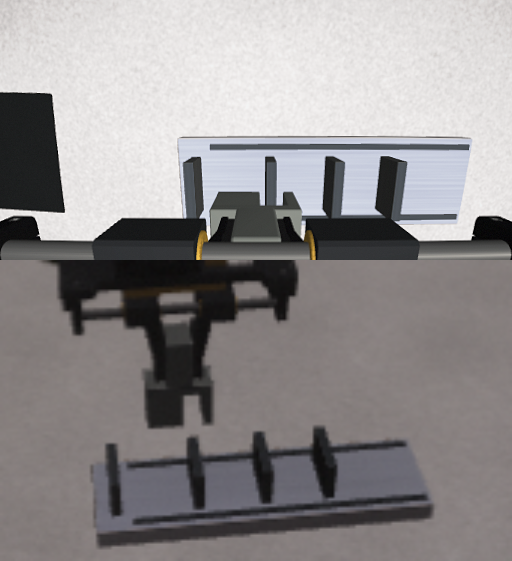

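The wrist view shows the held spacer at (255,215) with the row plates at columns 192, 270, 333 and 390. The scene crop shows it upright, with its slot near divider 1. I'll measure the crossbar in the same wrist view.

```bash
cat > bar.py <<'E'
import pickle,sys
from h import *
s,im=pickle.load(open(sys.argv[1]+'.pkl','rb'));T=wT(im,s);C=cloud(im,T)
R=cv2.Rodrigues(s['tool_rot'])[0]
L=(C-s['position'])@R*1000   # tool coords mm
m=(abs(L[...,0])<40)&(abs(L[...,1])<40)&(L[...,2]>10)&(L[...,2]<75);m[222:]=0
q=L[m]
for z in range(10,75,5):
    p=q[(q[:,2]>=z)&(q[:,2]<z+5)]
    if len(p)>5: print(z,len(p),'x',p[:,0].min().round(1),p[:,0].max().round(1),'y',np.percentile(p[:,1],[1,50,99]).round(1))
# plates, tool coords
k=(C[...,2]>.05)&(C[...,2]<.064)&(abs(C[...,0]-.57)<.05);k[222:]=0
n,lab,st,_=cv2.connectedComponentsWithStats(k.astype('uint8'))
for i in range(1,n):
    p=L[lab==i]
    if len(p)>60:
        t=p[p[:,2]<np.median(p[:,2])+3]; f=np.polyfit(p[:,0],p[:,1],1)
        print('plate',len(p),'y med at',np.median(p[:,0]).round(1),np.percentile(p[:,1],[3,50,97]).round(1),'slope',f[0].round(3))
E
python3 bar.py w5
```

```text
10 173 x 9.9 16.7 y [-20.1   0.4  20.4]
15 562 x 6.4 16.4 y [-28.4  -0.2  28.6]
20 171 x 12.1 15.3 y [-28.   -0.2  27.7]
25 154 x 13.8 15.4 y [-27.8  -6.5  28.1]
30 124 x 13.4 15.0 y [-28.   -7.6  27.8]
35 128 x 11.4 14.8 y [-27.9  -8.5  28.4]
40 120 x 9.7 15.0 y [-28.   -7.3  28.2]
45 110 x 7.8 14.8 y [-27.9  -7.5  28.1]
50 105 x 7.8 14.7 y [-27.9  -8.5  28.1]
55 98 x 5.5 15.1 y [-27.8  -6.   27.8]
60 22 x 13.6 14.4 y [-25.4  -8.3  28. ]
plate 712 y med at 3.6 [-67.9 -62.2 -58.1] slope -0.007
plate 490 y med at 9.5 [10.  14.8 19.7] slope -0.012
plate 692 y med at 3.8 [73.8 77.4 83. ] slope -0.003
plate 865 y med at 2.3 [133.1 136.  142.9] slope -0.011
```

```bash
python3 -m jog '[{"claw":15,"dx":0,"dy":3,"dz":15,"spin":0},{"claw":15,"dx":0,"dy":3,"dz":35,"spin":0},{"claw":15,"dx":0,"dy":3,"dz":47,"spin":0},{"claw":15,"dx":0,"dy":3,"dz":53,"spin":0},{"claw":15,"dx":0,"dy":3,"dz":58,"spin":0},{"claw":15,"dx":0,"dy":3,"dz":63,"spin":0},{"claw":15,"dx":0,"dy":3,"dz":68,"spin":0},{"claw":15,"dx":0,"dy":3,"dz":73,"spin":0},{"claw":15,"dx":0,"dy":3,"dz":78,"spin":0},{"claw":15,"dx":0,"dy":3,"dz":78,"spin":0},{"claw":15,"dx":0,"dy":3,"dz":78,"spin":0}]' 30
```

```text
time: 7.57
position: [0.5761, 0.0352, 0.0934]
tool_rot: [-0.079, -3.14, 0.0]
ft_force: [-0.9, -0.2, -1.6]
grip_width: 0.273
grip_force: 30.0
```

```bash
python3 -m jog '[{"claw":15,"dx":0,"dy":-2,"dz":0,"spin":0},{"claw":15,"dx":0,"dy":-4,"dz":0,"spin":0},{"claw":15,"dx":0,"dy":-6,"dz":0,"spin":0},{"claw":15,"dx":0,"dy":-8,"dz":0,"spin":0},{"claw":15,"dx":0,"dy":-10,"dz":0,"spin":0},{"claw":15,"dx":0,"dy":-12,"dz":0,"spin":0},{"claw":15,"dx":0,"dy":-14,"dz":0,"spin":0},{"claw":15,"dx":0,"dy":-16,"dz":0,"spin":0},{"claw":15,"dx":0,"dy":-18,"dz":0,"spin":0},{"claw":15,"dx":0,"dy":-20,"dz":0,"spin":0},{"claw":15,"dx":0,"dy":-22,"dz":0,"spin":0},{"claw":15,"dx":0,"dy":-23,"dz":0,"spin":0},{"claw":15,"dx":0,"dy":-24,"dz":0,"spin":0},{"claw":15,"dx":0,"dy":-25,"dz":0,"spin":0}]' 30
python3 look.py w6; python3 bar.py w6
```

```text
time: 8.73
position: [0.5755, 0.0134, 0.0938]
tool_rot: [0.076, 3.14, 0.006]
ft_force: [0.1, 6.3, -2.0]
grip_width: 0.276
grip_force: 30.0
[0.5755 0.0134 0.0938] [0.076 3.14  0.006] [ 0.12  6.26 -2.01]
[[-0.001 -0.967 -0.256  0.07 ]
 [ 1.    -0.001 -0.     0.   ]
 [ 0.    -0.256  0.967 -0.148]
 [ 0.     0.     0.     1.   ]]
[ 0.3987951  -0.2279175  -0.00274661] [0.80052703 0.2453667  0.20309036]
10 169 x 10.1 16.8 y [-20.3  -0.2  20.3]
15 565 x 6.3 16.4 y [-28.5  -0.8  28.7]
20 165 x 13.9 15.3 y [-27.8  -0.2  28.1]
25 162 x 13.8 15.2 y [-28.4  -6.8  28.1]
30 496 x 12.0 29.8 y [-26.8  15.1  26.9]
35 160 x 12.7 30.0 y [-27.8  -3.   28.2]
40 139 x 9.3 29.8 y [-27.9  -3.8  27.8]
45 140 x 13.8 30.0 y [-27.9  -2.1  28.3]
50 119 x 14.1 30.0 y [-27.8  -6.1  28.1]
55 118 x 5.5 30.0 y [-27.8  -2.9  27.9]
60 43 x 14.1 29.9 y [-23.   11.2  27.1]
65 22 x 1.0 39.3 y [-20.   14.6  20.3]
70 3514 x -14.6 39.9 y [-39.5  -2.7  39.6]
plate 711 y med at 17.5 [-52.3 -46.6 -42.7] slope -0.016
plate 499 y med at 20.7 [11.2 16.5 26.8] slope -0.201
plate 860 y med at 16.9 [88.8 92.1 98.8] slope 0.003
plate 999 y med at 15.8 [148.2 150.2 157.9] slope 0.029
plate 275 y med at 14.4 [-27.4 -12.7   1.9] slope -4.618
```

```bash
python3 -m jog '[{"claw":15,"dx":0,"dy":-1.5,"dz":0,"spin":0},{"claw":15,"dx":0,"dy":-3,"dz":0,"spin":0},{"claw":15,"dx":0,"dy":-4.5,"dz":0,"spin":0},{"claw":15,"dx":0,"dy":-6,"dz":0,"spin":0},{"claw":15,"dx":0,"dy":-7,"dz":0,"spin":0},{"claw":15,"dx":0,"dy":-8,"dz":0,"spin":0},{"claw":15,"dx":0,"dy":-9,"dz":0,"spin":0},{"claw":15,"dx":0,"dy":-10,"dz":0,"spin":0}]' 30
python3 -m jog '[{"claw":15,"dx":0,"dy":-0.5,"dz":0,"spin":0},{"claw":15,"dx":0,"dy":-1,"dz":0,"spin":0}]' 30
python3 -m jog '[{"claw":15,"dx":0,"dy":-0.5,"dz":0,"spin":0},{"claw":15,"dx":0,"dy":-1,"dz":0,"spin":0}]' 30
```

```text
time: 9.45
position: [0.575, 0.0034, 0.0938]
tool_rot: [0.076, 3.14, 0.006]
ft_force: [0.6, 6.7, -1.4]
grip_width: 0.275
grip_force: 30.0
time: 9.62
position: [0.5749, 0.0024, 0.0938]
tool_rot: [0.076, 3.14, 0.006]
ft_force: [0.6, 6.0, -2.1]
grip_width: 0.272
grip_force: 30.0
time: 9.78
position: [0.5749, 0.0014, 0.0938]
tool_rot: [0.076, 3.14, 0.006]
ft_force: [1.0, 5.9, -2.4]
grip_width: 0.27
grip_force: 30.0
```

```bash
python3 -m jog '[{"claw":15,"dx":0,"dy":-0.3,"dz":0,"spin":0},{"claw":15,"dx":0,"dy":-0.6,"dz":0,"spin":0}]' 30 | sed -n 2p\;4p
python3 -m jog '[{"claw":15,"dx":0,"dy":-0.3,"dz":0,"spin":0},{"claw":15,"dx":0,"dy":-0.6,"dz":0,"spin":0}]' 30 | sed -n 2p\;4p
python3 -m jog '[{"claw":15,"dx":0,"dy":-0.3,"dz":0,"spin":0},{"claw":15,"dx":0,"dy":-0.6,"dz":0,"spin":0}]' 30| sed -n 2p\;4p
```

```text
position: [0.5749, 0.0008, 0.0938]
ft_force: [-0.3, 6.0, -1.9]
position: [0.5748, 0.0003, 0.0938]
ft_force: [1.0, 5.6, -2.5]
position: [0.5748, -0.0004, 0.0938]
ft_force: [2.2, 5.5, -2.9]
```

```bash
python3 -m jog '[{"claw":15,"dx":0,"dy":-0.3,"dz":0,"spin":0},{"claw":15,"dx":0,"dy":-0.6,"dz":0,"spin":0}]' 30 | sed -n 2p\;4p
python3 -m jog '[{"claw":15,"dx":0,"dy":-0.3,"dz":0,"spin":0},{"claw":15,"dx":0,"dy":-0.6,"dz":0,"spin":0}]' 30 | sed -n 2p\;4p
python3 -m jog '[{"claw":15,"dx":0,"dy":-0.3,"dz":0,"spin":0},{"claw":15,"dx":0,"dy":-0.6,"dz":0,"spin":0}]' 30| sed -n 2p\;4p
```

```text
position: [0.5748, -0.0005, 0.0938]
ft_force: [0.8, 7.7, -2.4]
position: [0.5748, -0.0005, 0.0938]
ft_force: [1.3, 7.6, -2.1]
position: [0.5748, -0.0006, 0.0938]
ft_force: [1.1, 7.6, -1.8]
```

```bash
python3 -m jog '[{"claw":15,"dx":0,"dy":-0.4,"dz":0,"spin":0},{"claw":15,"dx":0,"dy":-0.4,"dz":0,"spin":0},{"claw":15,"dx":0,"dy":-0.4,"dz":0,"spin":0},{"claw":15,"dx":0,"dy":-0.4,"dz":0,"spin":0}]' 30 | sed -n 2p\;4p
python3 -m jog '[{"claw":15,"dx":0,"dy":-0.4,"dz":0,"spin":0},{"claw":15,"dx":0,"dy":-0.4,"dz":0,"spin":0},{"claw":15,"dx":0,"dy":-0.4,"dz":0,"spin":0},{"claw":15,"dx":0,"dy":-0.4,"dz":0,"spin":0}]' 30| sed -n 2p\;4p
```

```text
position: [0.5748, -0.0006, 0.0938]
ft_force: [0.6, 9.7, -2.2]
position: [0.5748, -0.0006, 0.0938]
ft_force: [0.8, 9.4, -2.7]
```

```bash
python3 -m jog '[{"claw":15,"dx":0,"dy":0,"dz":0,"spin":0},{"claw":15,"dx":0,"dy":0,"dz":0,"spin":0},{"claw":15,"dx":0,"dy":0,"dz":0,"spin":0},{"claw":15,"dx":0,"dy":0,"dz":0,"spin":0},{"claw":15,"dx":0,"dy":1,"dz":0,"spin":0},{"claw":15,"dx":0,"dy":2,"dz":0,"spin":0},{"claw":15,"dx":0,"dy":3,"dz":0,"spin":0},{"claw":15,"dx":0,"dy":4,"dz":0,"spin":0},{"claw":15,"dx":0,"dy":5,"dz":0,"spin":0},{"claw":15,"dx":0,"dy":6,"dz":0,"spin":0},{"claw":15,"dx":0,"dy":7,"dz":0,"spin":0},{"claw":15,"dx":0,"dy":7,"dz":0,"spin":0},{"claw":15,"dx":0,"dy":7,"dz":0,"spin":0},{"claw":15,"dx":0,"dy":7,"dz":0,"spin":0}]' 30 | sed -n 2p\;4p
```

```text
position: [0.5745, -0.0001, 0.0935]
ft_force: [-0.0, 0.2, -1.4]
```

```bash
python3 -m jog '[{"claw":15,"dx":0,"dy":1,"dz":0,"spin":0},{"claw":15,"dx":0,"dy":2,"dz":0,"spin":0},{"claw":15,"dx":0,"dy":3,"dz":0,"spin":0},{"claw":15,"dx":0,"dy":3,"dz":0,"spin":0},{"claw":15,"dx":0,"dy":3,"dz":0,"spin":0}]' 30 | sed -n 2p\;4p
```

```text
position: [0.5746, 0.0037, 0.0934]
ft_force: [-0.4, -0.0, -0.3]
```

```bash
python3 -m jog '[{"claw":15,"dx":0,"dy":0,"dz":-6,"spin":0},{"claw":15,"dx":0,"dy":0,"dz":-16,"spin":0},{"claw":15,"dx":0,"dy":0,"dz":-30,"spin":0},{"claw":15,"dx":0,"dy":0,"dz":-45,"spin":0},{"claw":15,"dx":0,"dy":0,"dz":-50,"spin":0},{"claw":15,"dx":0,"dy":15,"dz":-50,"spin":0},{"claw":15,"dx":0,"dy":35,"dz":-50,"spin":0},{"claw":15,"dx":0,"dy":60,"dz":-50,"spin":0},{"claw":15,"dx":0,"dy":80,"dz":-50,"spin":0},{"claw":15,"dx":0,"dy":90,"dz":-50,"spin":0},{"claw":15,"dx":0,"dy":92,"dz":-50,"spin":0},{"claw":15,"dx":0,"dy":92,"dz":-50,"spin":0},{"claw":15,"dx":0,"dy":92,"dz":-50,"spin":0},{"claw":15,"dx":0,"dy":92,"dz":-50,"spin":0}]' 30 | sed -n 1,4p
python3 look.py w7 >/dev/null; python3 bar.py w7
```

```text
time: 14.2
position: [0.5795, 0.0935, 0.1436]
tool_rot: [0.083, 3.14, -0.001]
ft_force: [0.6, -0.7, -1.0]
10 175 x 9.9 16.7 y [-20.    0.4  20.5]
15 570 x 6.4 16.4 y [-28.5   0.1  28.6]
20 158 x 10.1 15.2 y [-28.3  -0.5  27.9]
25 162 x 13.9 15.3 y [-27.8  -6.2  28.1]
30 134 x 13.3 14.9 y [-27.9  -8.6  28.1]
35 117 x 11.5 14.8 y [-28.   -7.9  28.1]
40 118 x 9.3 14.9 y [-27.8  -8.   28.2]
45 114 x 7.5 14.8 y [-27.8  -6.4  28.2]
50 101 x 12.5 14.8 y [-27.4  -8.5  27.8]
55 100 x 5.2 15.0 y [-28.1  -7.4  28.2]
60 22 x 13.6 14.5 y [-28.2  -5.3  25.7]
plate 485 y med at 14.4 [ 9.8 14.3 19.2] slope -0.003
plate 734 y med at 9.4 [68.5 72.4 78.2] slope -0.006
plate 918 y med at 6.2 [-132.  -125.1 -122.2] slope -0.001
plate 750 y med at 7.9 [-82.2 -76.2 -72.8] slope 0.002
```

```bash
python3 -m jog '[{"claw":15,"dx":0,"dy":0.5,"dz":8,"spin":0},{"claw":15,"dx":0,"dy":0.5,"dz":14,"spin":0},{"claw":15,"dx":0,"dy":0.5,"dz":19,"spin":0}]' 30 | sed -n 2p\;4p
python3 -m jog '[{"claw":15,"dx":0,"dy":0,"dz":5,"spin":0},{"claw":15,"dx":0,"dy":0,"dz":10,"spin":0},{"claw":15,"dx":0,"dy":0,"dz":15,"spin":0},{"claw":15,"dx":0,"dy":0,"dz":20,"spin":0},{"claw":15,"dx":0,"dy":0,"dz":25,"spin":0},{"claw":15,"dx":0,"dy":0,"dz":30,"spin":0},{"claw":15,"dx":0,"dy":0,"dz":30,"spin":0},{"claw":15,"dx":0,"dy":0,"dz":30,"spin":0}]' 30 | sed -n 2p\;4p
```

```text
position: [0.5789, 0.0957, 0.1234]
ft_force: [0.2, -0.5, -1.4]
position: [0.5792, 0.0962, 0.0942]
ft_force: [-0.1, -0.6, -1.6]
```

```bash
python3 -m jog '[{"claw":15,"dx":0,"dy":-2,"dz":0,"spin":0},{"claw":15,"dx":0,"dy":-4,"dz":0,"spin":0},{"claw":15,"dx":0,"dy":-6,"dz":0,"spin":0},{"claw":15,"dx":0,"dy":-8,"dz":0,"spin":0},{"claw":15,"dx":0,"dy":-10,"dz":0,"spin":0},{"claw":15,"dx":0,"dy":-12,"dz":0,"spin":0},{"claw":15,"dx":0,"dy":-14,"dz":0,"spin":0},{"claw":15,"dx":0,"dy":-16,"dz":0,"spin":0},{"claw":15,"dx":0,"dy":-18,"dz":0,"spin":0},{"claw":15,"dx":0,"dy":-20,"dz":0,"spin":0},{"claw":15,"dx":0,"dy":-22,"dz":0,"spin":0},{"claw":15,"dx":0,"dy":-24,"dz":0,"spin":0},{"claw":15,"dx":0,"dy":-26,"dz":0,"spin":0},{"claw":15,"dx":0,"dy":-28,"dz":0,"spin":0},{"claw":15,"dx":0,"dy":-30,"dz":0,"spin":0},{"claw":15,"dx":0,"dy":-32,"dz":0,"spin":0},{"claw":15,"dx":0,"dy":-34,"dz":0,"spin":0},{"claw":15,"dx":0,"dy":-36,"dz":0,"spin":0},{"claw":15,"dx":0,"dy":-38,"dz":0,"spin":0},{"claw":15,"dx":0,"dy":-40,"dz":0,"spin":0}]' 30 | sed -n 2p\;4p
python3 -m jog '[{"claw":15,"dx":0,"dy":-1,"dz":0,"spin":0},{"claw":15,"dx":0,"dy":-2,"dz":0,"spin":0}]' 30 | sed -n 2p\;4p
```

```text
position: [0.5778, 0.0594, 0.0949]
ft_force: [1.8, 6.1, -3.4]
position: [0.5777, 0.0573, 0.0949]
ft_force: [0.3, 6.6, -3.9]
```

```bash
python3 -m jog '[{"claw":15,"dx":0,"dy":-1,"dz":0,"spin":0},{"claw":15,"dx":0,"dy":-2,"dz":0,"spin":0},{"claw":15,"dx":0,"dy":-3,"dz":0,"spin":0},{"claw":15,"dx":0,"dy":-4,"dz":0,"spin":0},{"claw":15,"dx":0,"dy":-5,"dz":0,"spin":0},{"claw":15,"dx":0,"dy":-5.6,"dz":0,"spin":0},{"claw":15,"dx":0,"dy":-6.2,"dz":0,"spin":0}]' 30 | sed -n 2p\;4p
python3 -m jog '[{"claw":15,"dx":0,"dy":-0.3,"dz":0,"spin":0},{"claw":15,"dx":0,"dy":-0.6,"dz":0,"spin":0}]' 30 | sed -n 2p\;4p
python3 -m jog '[{"claw":15,"dx":0,"dy":-0.3,"dz":0,"spin":0},{"claw":15,"dx":0,"dy":-0.6,"dz":0,"spin":0}]' 30 | sed -n 2p\;4p
```

```text
position: [0.5774, 0.0512, 0.0949]
ft_force: [1.0, 5.9, -3.3]
position: [0.5774, 0.0506, 0.0949]
ft_force: [0.9, 6.7, -3.8]
position: [0.5774, 0.05, 0.0949]
ft_force: [1.9, 6.1, -3.6]
```

```bash
python3 -m jog '[{"claw":15,"dx":0,"dy":-0.2,"dz":0,"spin":0},{"claw":15,"dx":0,"dy":-0.4,"dz":0,"spin":0}]' 30 | sed -n 2p\;4p
python3 -m jog '[{"claw":15,"dx":0,"dy":-0.2,"dz":0,"spin":0},{"claw":15,"dx":0,"dy":-0.4,"dz":0,"spin":0}]' 30 | sed -n 2p\;4p
python3 -m jog '[{"claw":15,"dx":0,"dy":-0.2,"dz":0,"spin":0},{"claw":15,"dx":0,"dy":-0.4,"dz":0,"spin":0}]' 30 | sed -n 2p\;4p
```

```text
position: [0.5773, 0.0497, 0.0949]
ft_force: [0.8, 5.8, -2.3]
position: [0.5773, 0.0495, 0.0949]
ft_force: [1.0, 7.1, -3.7]
position: [0.5774, 0.0495, 0.0949]
ft_force: [1.4, 7.5, -3.9]
```

```bash
python3 -m jog '[{"claw":15,"dx":0,"dy":-0.3,"dz":0,"spin":0},{"claw":15,"dx":0,"dy":-0.6,"dz":0,"spin":0},{"claw":15,"dx":0,"dy":-0.6,"dz":0,"spin":0}]' 30 | sed -n 2p\;4p
python3 -m jog '[{"claw":15,"dx":0,"dy":-0.2,"dz":0,"spin":0},{"claw":15,"dx":0,"dy":-0.2,"dz":0,"spin":0},{"claw":15,"dx":0,"dy":-0.2,"dz":0,"spin":0}]' 30 | sed -n 2p\;4p
```

```text
position: [0.5773, 0.0495, 0.0949]
ft_force: [1.9, 7.4, -4.2]
position: [0.5774, 0.0495, 0.0949]
ft_force: [1.7, 9.1, -3.9]
```

Stopped firmly at 9 N (about 3 N on divider 1). Hold briefly, release, step on.

```bash
python3 -m jog '[{"claw":15,"dx":0,"dy":0,"dz":0,"spin":0},{"claw":15,"dx":0,"dy":0,"dz":0,"spin":0},{"claw":15,"dx":0,"dy":0,"dz":0,"spin":0},{"claw":15,"dx":0,"dy":0,"dz":0,"spin":0},{"claw":15,"dx":0,"dy":0,"dz":0,"spin":0},{"claw":15,"dx":0,"dy":0,"dz":0,"spin":0}]' 30 | sed -n 2p\;4p
python3 -m jog '[{"claw":15,"dx":0,"dy":1,"dz":0,"spin":0},{"claw":15,"dx":0,"dy":2,"dz":0,"spin":0},{"claw":15,"dx":0,"dy":3,"dz":0,"spin":0},{"claw":15,"dx":0,"dy":4,"dz":0,"spin":0},{"claw":15,"dx":0,"dy":5,"dz":0,"spin":0},{"claw":15,"dx":0,"dy":6,"dz":0,"spin":0},{"claw":15,"dx":0,"dy":7,"dz":0,"spin":0},{"claw":15,"dx":0,"dy":8,"dz":0,"spin":0},{"claw":15,"dx":0,"dy":9,"dz":0,"spin":0},{"claw":15,"dx":0,"dy":9,"dz":0,"spin":0},{"claw":15,"dx":0,"dy":9,"dz":0,"spin":0}]' 30 | sed -n 2p\;4p
```

```text
position: [0.5774, 0.0494, 0.0949]
ft_force: [2.2, 8.4, -4.8]
position: [0.5771, 0.0535, 0.0944]
ft_force: [0.0, -0.6, -1.1]
```

```bash
python3 -m jog '[{"claw":15,"dx":0,"dy":0,"dz":-6,"spin":0},{"claw":15,"dx":0,"dy":0,"dz":-16,"spin":0},{"claw":15,"dx":0,"dy":0,"dz":-30,"spin":0},{"claw":15,"dx":0,"dy":0,"dz":-45,"spin":0},{"claw":15,"dx":0,"dy":0,"dz":-50,"spin":0},{"claw":15,"dx":0,"dy":15,"dz":-50,"spin":0},{"claw":15,"dx":0,"dy":40,"dz":-50,"spin":0},{"claw":15,"dx":0,"dy":65,"dz":-50,"spin":0},{"claw":15,"dx":0,"dy":85,"dz":-50,"spin":0},{"claw":15,"dx":0,"dy":98,"dz":-50,"spin":0},{"claw":15,"dx":0,"dy":101,"dz":-50,"spin":0},{"claw":15,"dx":0,"dy":101,"dz":-50,"spin":0},{"claw":15,"dx":0,"dy":101,"dz":-50,"spin":0},{"claw":15,"dx":0,"dy":101,"dz":-50,"spin":0}]' 30 | sed -n 1,4p
python3 look.py w8 >/dev/null; python3 bar.py w8 | grep plate
```

```text
time: 21.5
position: [0.5826, 0.1524, 0.1447]
tool_rot: [0.084, 3.14, -0.002]
ft_force: [-0.6, -0.6, -1.7]
plate 922 y med at 6.2 [-141.  -133.8 -131.4] slope -0.017
plate 745 y med at 8.9 [-90.7 -85.  -81.7] slope -0.009
plate 508 y med at 14.6 [10.2 14.9 19.9] slope 0.009
plate 1005 y med at 6.0 [-190.9 -182.9 -181. ] slope -0.008
```

```bash
python3 -m jog '[{"claw":15,"dx":0,"dy":0.5,"dz":8,"spin":0},{"claw":15,"dx":0,"dy":0.5,"dz":14,"spin":0},{"claw":15,"dx":0,"dy":0.5,"dz":19,"spin":0}]' 30 | sed -n 2p\;4p
python3 -m jog '[{"claw":15,"dx":0,"dy":0,"dz":5,"spin":0},{"claw":15,"dx":0,"dy":0,"dz":10,"spin":0},{"claw":15,"dx":0,"dy":0,"dz":15,"spin":0},{"claw":15,"dx":0,"dy":0,"dz":20,"spin":0},{"claw":15,"dx":0,"dy":0,"dz":25,"spin":0},{"claw":15,"dx":0,"dy":0,"dz":30,"spin":0},{"claw":15,"dx":0,"dy":0,"dz":31,"spin":0},{"claw":15,"dx":0,"dy":0,"dz":31,"spin":0}]' 30 | sed -n 2p\;4p
```

```text
position: [0.5819, 0.1546, 0.1244]
ft_force: [0.7, -0.5, -3.0]
position: [0.582, 0.1552, 0.094]
ft_force: [0.3, 0.1, -2.5]
```

```bash
python3 -m jog '[{"claw":15,"dx":0,"dy":-2,"dz":0,"spin":0},{"claw":15,"dx":0,"dy":-4,"dz":0,"spin":0},{"claw":15,"dx":0,"dy":-6,"dz":0,"spin":0},{"claw":15,"dx":0,"dy":-8.5,"dz":0,"spin":0},{"claw":15,"dx":0,"dy":-11,"dz":0,"spin":0},{"claw":15,"dx":0,"dy":-13.5,"dz":0,"spin":0},{"claw":15,"dx":0,"dy":-16,"dz":0,"spin":0},{"claw":15,"dx":0,"dy":-18.5,"dz":0,"spin":0},{"claw":15,"dx":0,"dy":-21,"dz":0,"spin":0},{"claw":15,"dx":0,"dy":-23.5,"dz":0,"spin":0},{"claw":15,"dx":0,"dy":-26,"dz":0,"spin":0},{"claw":15,"dx":0,"dy":-28.5,"dz":0,"spin":0},{"claw":15,"dx":0,"dy":-31,"dz":0,"spin":0},{"claw":15,"dx":0,"dy":-33.5,"dz":0,"spin":0},{"claw":15,"dx":0,"dy":-36,"dz":0,"spin":0},{"claw":15,"dx":0,"dy":-38.5,"dz":0,"spin":0},{"claw":15,"dx":0,"dy":-41,"dz":0,"spin":0},{"claw":15,"dx":0,"dy":-43.5,"dz":0,"spin":0},{"claw":15,"dx":0,"dy":-46,"dz":0,"spin":0},{"claw":15,"dx":0,"dy":-48,"dz":0,"spin":0}]' 30 | sed -n 2p\;4p
python3 -m jog '[{"claw":15,"dx":0,"dy":-1,"dz":0,"spin":0},{"claw":15,"dx":0,"dy":-2,"dz":0,"spin":0}]' 30 | sed -n 2p\;4p
```

```text
position: [0.5804, 0.1103, 0.0948]
ft_force: [1.4, 6.7, -4.5]
position: [0.5803, 0.1083, 0.0949]
ft_force: [1.8, 5.4, -4.2]
```

```bash
python3 -m jog '[{"claw":15,"dx":0,"dy":-1,"dz":0,"spin":0},{"claw":15,"dx":0,"dy":-2,"dz":0,"spin":0},{"claw":15,"dx":0,"dy":-3,"dz":0,"spin":0},{"claw":15,"dx":0,"dy":-4,"dz":0,"spin":0},{"claw":15,"dx":0,"dy":-5,"dz":0,"spin":0},{"claw":15,"dx":0,"dy":-6,"dz":0,"spin":0},{"claw":15,"dx":0,"dy":-6.6,"dz":0,"spin":0},{"claw":15,"dx":0,"dy":-7.2,"dz":0,"spin":0}]' 30 | sed -n 2p\;4p
python3 -m jog '[{"claw":15,"dx":0,"dy":-0.3,"dz":0,"spin":0},{"claw":15,"dx":0,"dy":-0.6,"dz":0,"spin":0}]' 30 | sed -n 2p\;4p
python3 -m jog '[{"claw":15,"dx":0,"dy":-0.2,"dz":0,"spin":0},{"claw":15,"dx":0,"dy":-0.4,"dz":0,"spin":0}]' 30 | sed -n 2p\;4p
```

```text
position: [0.5799, 0.1012, 0.0948]
ft_force: [1.0, 5.2, -4.4]
position: [0.5799, 0.1006, 0.0948]
ft_force: [1.3, 4.8, -4.8]
position: [0.5799, 0.1002, 0.0948]
ft_force: [2.6, 5.7, -4.3]
```

```bash
python3 -m jog '[{"claw":15,"dx":0,"dy":-0.2,"dz":0,"spin":0},{"claw":15,"dx":0,"dy":-0.4,"dz":0,"spin":0}]' 30 | sed -n 2p\;4p
python3 -m jog '[{"claw":15,"dx":0,"dy":-0.2,"dz":0,"spin":0},{"claw":15,"dx":0,"dy":-0.4,"dz":0,"spin":0}]' 30 | sed -n 2p\;4p
python3 -m jog '[{"claw":15,"dx":0,"dy":-0.2,"dz":0,"spin":0},{"claw":15,"dx":0,"dy":-0.4,"dz":0,"spin":0}]' 30 | sed -n 2p\;4p
```

```text
position: [0.5798, 0.0999, 0.0948]
ft_force: [1.9, 5.5, -5.1]
position: [0.5798, 0.0995, 0.0948]
ft_force: [1.4, 6.4, -4.4]
position: [0.5798, 0.0995, 0.0948]
ft_force: [2.1, 5.9, -5.7]
```

```bash
python3 -m jog '[{"claw":15,"dx":0,"dy":-0.3,"dz":0,"spin":0},{"claw":15,"dx":0,"dy":-0.6,"dz":0,"spin":0},{"claw":15,"dx":0,"dy":-0.6,"dz":0,"spin":0}]' 30 | sed -n 2p\;4p
python3 -m jog '[{"claw":15,"dx":0,"dy":-0.3,"dz":0,"spin":0},{"claw":15,"dx":0,"dy":-0.3,"dz":0,"spin":0},{"claw":15,"dx":0,"dy":-0.3,"dz":0,"spin":0}]' 30 | sed -n 2p\;4p
python3 -m jog '[{"claw":15,"dx":0,"dy":-0.2,"dz":0,"spin":0},{"claw":15,"dx":0,"dy":-0.2,"dz":0,"spin":0},{"claw":15,"dx":0,"dy":-0.2,"dz":0,"spin":0}]' 30 | sed -n 2p\;4p
```

```text
position: [0.5798, 0.0994, 0.0949]
ft_force: [2.0, 7.7, -5.1]
position: [0.5798, 0.0994, 0.0949]
ft_force: [2.2, 7.8, -4.9]
position: [0.5798, 0.0994, 0.0949]
ft_force: [1.6, 8.5, -4.7]
```

```bash
python3 -m jog '[{"claw":15,"dx":0,"dy":0,"dz":0,"spin":0},{"claw":15,"dx":0,"dy":0,"dz":0,"spin":0},{"claw":15,"dx":0,"dy":0,"dz":0,"spin":0},{"claw":15,"dx":0,"dy":0,"dz":0,"spin":0},{"claw":15,"dx":0,"dy":0,"dz":0,"spin":0},{"claw":15,"dx":0,"dy":0,"dz":0,"spin":0}]' 30 | sed -n 2p\;4p
python3 -m jog '[{"claw":15,"dx":0,"dy":1,"dz":0,"spin":0},{"claw":15,"dx":0,"dy":2,"dz":0,"spin":0},{"claw":15,"dx":0,"dy":3,"dz":0,"spin":0},{"claw":15,"dx":0,"dy":4,"dz":0,"spin":0},{"claw":15,"dx":0,"dy":5,"dz":0,"spin":0},{"claw":15,"dx":0,"dy":6,"dz":0,"spin":0},{"claw":15,"dx":0,"dy":7,"dz":0,"spin":0},{"claw":15,"dx":0,"dy":8,"dz":0,"spin":0},{"claw":15,"dx":0,"dy":9,"dz":0,"spin":0},{"claw":15,"dx":0,"dy":9,"dz":0,"spin":0},{"claw":15,"dx":0,"dy":9,"dz":0,"spin":0}]' 30 | sed -n 2p\;4p
```

```text
position: [0.5798, 0.0994, 0.0949]
ft_force: [2.4, 8.5, -5.4]
position: [0.5797, 0.1035, 0.0945]
ft_force: [0.7, 0.1, -1.6]
```

```bash
python3 -m jog '[{"claw":15,"dx":0,"dy":0,"dz":-6,"spin":0},{"claw":15,"dx":0,"dy":0,"dz":-16,"spin":0},{"claw":15,"dx":0,"dy":0,"dz":-30,"spin":0},{"claw":15,"dx":0,"dy":0,"dz":-50,"spin":0},{"claw":15,"dx":0,"dy":0,"dz":-70,"spin":0},{"claw":15,"dx":0,"dy":0,"dz":-78,"spin":0},{"claw":15,"dx":0,"dy":0,"dz":-78,"spin":0},{"claw":15,"dx":0,"dy":0,"dz":-78,"spin":0}]' 30 | sed -n 1,4p
python3 look.py w9 >/dev/null; python3 bar.py w9 | grep plate
python3 -m jog '[{"claw":15,"dx":3,"dy":-30,"dz":0,"spin":0},{"claw":15,"dx":6,"dy":-65,"dz":0,"spin":1},{"claw":15,"dx":10,"dy":-105,"dz":0,"spin":2},{"claw":15,"dx":14,"dy":-145,"dz":0,"spin":3},{"claw":15,"dx":18,"dy":-185,"dz":0,"spin":3},{"claw":15,"dx":22,"dy":-225,"dz":0,"spin":3},{"claw":15,"dx":26,"dy":-265,"dz":0,"spin":3},{"claw":15,"dx":30,"dy":-305,"dz":0,"spin":3},{"claw":15,"dx":33,"dy":-340,"dz":0,"spin":3},{"claw":15,"dx":35,"dy":-362,"dz":0,"spin":3},{"claw":15,"dx":35,"dy":-374,"dz":0,"spin":3},{"claw":15,"dx":35,"dy":-374,"dz":0,"spin":3},{"claw":15,"dx":35,"dy":-374,"dz":0,"spin":3},{"claw":15,"dx":35,"dy":-374,"dz":0,"spin":3}]' 30 | sed -n 1,4p
python3 look.py w10 >/dev/null; python3 sp.py w10|tail -4
```

```text
time: 28.63
position: [0.5799, 0.1038, 0.1729]
tool_rot: [0.079, 3.14, 0.001]
ft_force: [-1.0, 0.2, -2.0]
plate 863 y med at 3.4 [-142.6 -135.7 -132.5] slope 0.0
plate 730 y med at 2.5 [-92.8 -86.7 -83.3] slope 0.005
plate 422 y med at 14.1 [-42.7 -38.  -33.1] slope 0.058
plate 492 y med at 10.2 [ 7.2 11.9 16.7] slope 0.0
time: 29.85
position: [0.526, -0.266, 0.1715]
tool_rot: [-0.159, -3.136, -0.002]
ft_force: [-0.1, -0.2, -1.1]
0 nan handle top ((0.0, 0.0), (0.0, 0.0), 0.0)
  return _methods._mean(a, axis=axis, dtype=dtype,
  ret = ret.dtype.type(ret / rcount)
  ret = um.true_divide(
Traceback (most recent call last):
  File "sp.py", line 8, in <module>
    print(len(q),'bar',np.median(q,0),cv2.minAreaRect((q[:,:2]*1000).astype(np.float32)),q.min(0),q.max(0))
                                                                                         ~~~~~^^^
ValueError: zero-size array to reduction operation minimum which has no identity
```

View pics/w10.png

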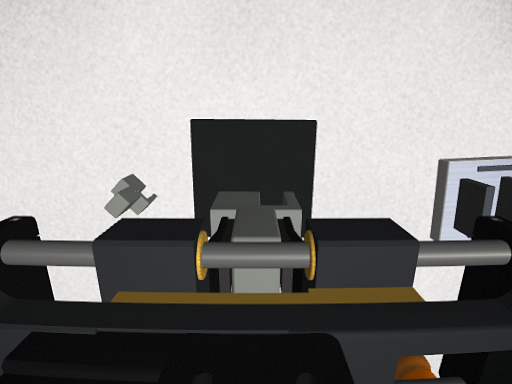

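The mat's far corners are at (191,120) and (316,121), with the spacer centred over it at (256,200). The rack gaps measured 39.7, 40.6 and 40.3 mm.

```bash
python3 - <<'E'
import pickle
from h import *
s,im=pickle.load(open('w10.pkl','rb'));T=wT(im,s)
P=onz(im,[[191.5,120],[316,121.5]],.004,T);e=P[1]-P[0];print(P.round(4),np.linalg.norm(e))
e/=np.linalg.norm(e);n=np.array([e[1],-e[0],0]);c=P.mean(0)+.07*n;print(c,np.degrees(np.arctan2(e[1],e[0])))
print(totool(s,c-s['position']))
E
```

```text
[[ 0.4519 -0.3285  0.004 ]
 [ 0.4674 -0.1931  0.004 ]] 0.1361945669922665
[ 0.52919534 -0.26873987  0.004     ] 83.48142105640235
[ -3.76124013  -2.61615892 167.47389207]
```

```bash
python3 -m jog '[{"claw":15,"dx":-2,"dy":0,"dz":20,"spin":0},{"claw":15,"dx":-2,"dy":0,"dz":45,"spin":0},{"claw":15,"dx":-2,"dy":0,"dz":65,"spin":0},{"claw":15,"dx":-2,"dy":0,"dz":80,"spin":0},{"claw":15,"dx":-2,"dy":0,"dz":90,"spin":0},{"claw":15,"dx":-2,"dy":0,"dz":96,"spin":0},{"claw":15,"dx":-2,"dy":0,"dz":100,"spin":0},{"claw":15,"dx":-2,"dy":0,"dz":102,"spin":0},{"claw":15,"dx":-2,"dy":0,"dz":102,"spin":0},{"claw":15,"dx":-2,"dy":0,"dz":102,"spin":0}]' 30 | sed -n 2p\;4p
python3 -m jog '[{"claw":15,"dx":0,"dy":0,"dz":0.7,"spin":0},{"claw":15,"dx":0,"dy":0,"dz":1.4,"spin":0},{"claw":15,"dx":0,"dy":0,"dz":2,"spin":0},{"claw":15,"dx":0,"dy":0,"dz":2,"spin":0}]' 30 | sed -n 2p\;4p
```

```text
position: [0.5284, -0.2684, 0.0713]
ft_force: [-1.0, -0.2, -1.6]
position: [0.5279, -0.2682, 0.0686]
ft_force: [-0.8, 0.2, -1.8]
```

```bash
python3 -m jog '[{"claw":15,"dx":0,"dy":0,"dz":0.5,"spin":0},{"claw":15,"dx":0,"dy":0,"dz":1,"spin":0},{"claw":15,"dx":0,"dy":0,"dz":1.5,"spin":0},{"claw":15,"dx":0,"dy":0,"dz":1.5,"spin":0}]' 30 | sed -n 2p\;4p
python3 -m jog '[{"claw":15,"dx":0,"dy":0,"dz":0.4,"spin":0},{"claw":15,"dx":0,"dy":0,"dz":0.8,"spin":0},{"claw":15,"dx":0,"dy":0,"dz":0.8,"spin":0}]' 30 | sed -n 2p\;4p
```

```text
position: [0.5278, -0.2681, 0.0669]
ft_force: [0.3, -0.1, -2.0]
position: [0.5279, -0.2682, 0.0664]
ft_force: [-0.5, -0.2, 0.3]
```

```bash
python3 -m jog '[{"claw":15,"dx":0,"dy":0,"dz":0.2,"spin":0},{"claw":26,"dx":0,"dy":0,"dz":0.2,"spin":0},{"claw":28,"dx":0,"dy":0,"dz":0.2,"spin":0},{"claw":32,"dx":0,"dy":0,"dz":0.2,"spin":0},{"claw":40,"dx":0,"dy":0,"dz":0.2,"spin":0},{"claw":50,"dx":0,"dy":0,"dz":0.2,"spin":0},{"claw":50,"dx":0,"dy":0,"dz":0.2,"spin":0},{"claw":50,"dx":0,"dy":0,"dz":0.2,"spin":0},{"claw":50,"dx":0,"dy":0,"dz":0.2,"spin":0}]' 30
python3 -m jog '[{"claw":50,"dx":0,"dy":0,"dz":-5,"spin":0},{"claw":50,"dx":0,"dy":0,"dz":-15,"spin":0},{"claw":50,"dx":0,"dy":0,"dz":-35,"spin":0},{"claw":50,"dx":0,"dy":0,"dz":-65,"spin":0},{"claw":50,"dx":-10,"dy":0,"dz":-105,"spin":0},{"claw":50,"dx":-20,"dy":0,"dz":-145,"spin":0},{"claw":50,"dx":-30,"dy":0,"dz":-185,"spin":0},{"claw":50,"dx":-30,"dy":0,"dz":-220,"spin":0},{"claw":50,"dx":-30,"dy":0,"dz":-220,"spin":0},{"claw":50,"dx":-30,"dy":0,"dz":-220,"spin":0}]' 30
python3 look.py w11 >/dev/null; python3 sp.py w11
```

```text
time: 32.4
position: [0.5279, -0.2681, 0.066]
tool_rot: [-0.161, -3.137, -0.0]
ft_force: [-0.2, -0.2, -0.4]
grip_width: 0.561
grip_force: 0.0
time: 33.23
position: [0.5587, -0.2723, 0.2896]
tool_rot: [0.162, 3.132, -0.003]
ft_force: [-0.4, -0.2, -0.8]
grip_width: 0.57
grip_force: 0.0
571 0.09418418093174652 handle top ((528.4141235351562, -268.07550048828125), (23.43912696838379, 34.26123809814453), 84.06500244140625)
507 bar [ 0.52778955 -0.26825738  0.04828588] ((527.322021484375, -267.8651123046875), (57.0052604675293, 31.96605110168457), 84.07278442382812) [ 0.51043202 -0.29785458  0.04205531] [ 0.54585472 -0.23876677  0.05303201]
mat [[ 0.4524 -0.3287  0.004 ]
 [ 0.4664 -0.1943  0.004 ]
 [ 0.6025 -0.203   0.004 ]
 [ 0.5874 -0.3482  0.004 ]] [ 0.52716396 -0.2685341   0.004     ]
```

View pics/w11.png

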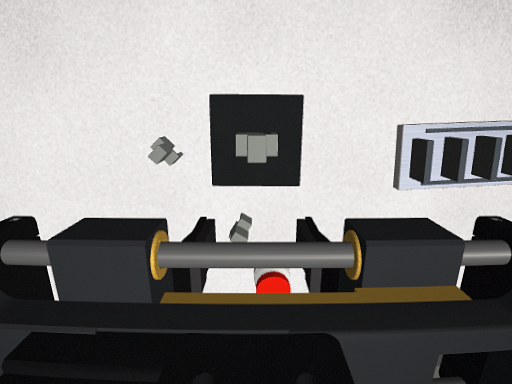

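The spacer stands upright at (256,147) px in the middle of the mat, within 1 mm of its centre. The dividers are evenly spaced and the arm is clear.

```bash
python3 -c "
from bench import *
print(close_job())"
```

```text
the job is handed in; nothing more can be done
None
```

The job is handed in at about 33 s of the 72 s limit: the three divider gaps measured 39.7, 40.6 and 40.3 mm against the 40 mm intended, pressing was light (about 3 N), the spacer stands upright within about 1 mm of the mat's centre, and nothing else was touched; no verdict was returned.

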